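Pack the closed glaze jars into the carrying tray

TASK

Pack the three closed, black-lidded glaze jars upright into the wooden carrying tray, each standing on the tray floor inside the ring made for it: the low wide jar in the widest ring, the middle jar in the middle-sized ring, the tall slim jar in the smallest ring. Load the lowest jar first, then the middle one, and the tall one last, setting each down gently, not dropping it. Leave the two open jars without lids standing where they are.

Things in the scene. Friction and masses are not known exactly. Their poses are not given: they have to be found in the camera images.
- low_jar: Closed stoneware jar, white straight-sided round body with a flat black screw lid of the same diameter: the low wide one, 62 mm diameter, 45 mm high, about 0.12 kg. Origin at the centre of its underside, z up along its axis; standing upright on the table at the start, at any yaw (it is round).
- mid_jar: Closed stoneware jar, white straight-sided round body with a flat black screw lid of the same diameter: the middle one, 50 mm diameter, 75 mm high, about 0.13 kg. Origin at the centre of its underside, z up along its axis; standing upright on the table at the start, at any yaw (it is round).
- tall_jar: Closed stoneware jar, white straight-sided round body with a flat black screw lid of the same diameter: the tall slim one, 38 mm diameter, 110 mm high, about 0.11 kg. Origin at the centre of its underside, z up along its axis; standing upright on the table at the start, at any yaw (it is round).
- open_low: Look-alike that stays where it is: open empty white stoneware jar without a lid (its hollow inside is seen from above), 62 mm diameter, 34 mm high. Origin at the centre of its underside.
- open_mid: Look-alike that stays where it is: open empty white stoneware jar without a lid (its hollow inside is seen from above), 50 mm diameter, 63 mm high. Origin at the centre of its underside.
- tray: Fixed light plywood carrying tray, 150 mm along its own x, 330 mm along its own y (the long way, along which the rings stand in a row), walls 16 mm high and 6 mm thick, floor 6 mm thick. Origin at the centre of its underside on the table, z up.
- wide_ring: Widest dark wood ring in the tray: inner diameter 82 mm, outer 90 mm, 8 mm high; for the low wide jar (10 mm of play all round). It is fixed on the tray floor, its underside (origin, on the ring's axis, z up) 6 mm above the table and its top 14 mm above the table. Any of the three rings may be at either end or in the middle of the tray; ring centres are 100 mm apart in a row.
- mid_ring: Middle-sized dark wood ring in the tray: inner diameter 70 mm, outer 78 mm, 8 mm high; for the middle jar (10 mm of play all round). It is fixed on the tray floor, its underside (origin, on the ring's axis, z up) 6 mm above the table and its top 14 mm above the table. Any of the three rings may be at either end or in the middle of the tray; ring centres are 100 mm apart in a row.
- small_ring: Smallest dark wood ring in the tray: inner diameter 58 mm, outer 66 mm, 8 mm high; for the tall slim jar (10 mm of play all round). It is fixed on the tray floor, its underside (origin, on the ring's axis, z up) 6 mm above the table and its top 14 mm above the table. Any of the three rings may be at either end or in the middle of the tray; ring centres are 100 mm apart in a row.
There are look-alikes about, which are no part of the job. Leave any orange or red look-alike of the open_low alone.

How it is judged:
On the way, in this order (a step that is already met when the one before it is completed fails the run):
1. the low wide jar stands upright on the tray floor inside its own ring, let go (horizontal distance between low_jar and wide_ring below 0.015 m and z of low_jar in the frame of wide_ring between -0.004 and 0.004 m and angle between low_jar's own z axis and vertical below 0.08 rad and contact force between the fingers and low_jar below 0.1 N), for 0.2 s.
2. the middle jar stands upright on the tray floor inside its own ring, let go (horizontal distance between mid_jar and mid_ring below 0.015 m and z of mid_jar in the frame of mid_ring between -0.004 and 0.004 m and angle between mid_jar's own z axis and vertical below 0.08 rad and contact force between the fingers and mid_jar below 0.1 N), for 0.2 s.
3. the tall slim jar stands upright on the tray floor inside its own ring, let go (horizontal distance between tall_jar and small_ring below 0.015 m and z of tall_jar in the frame of small_ring between -0.004 and 0.004 m and angle between tall_jar's own z axis and vertical below 0.08 rad and contact force between the fingers and tall_jar below 0.1 N), for 0.2 s.
At the end, for the whole second after the job is handed in: Each closed jar stands upright (within 0.08 rad) on the tray floor inside its own ring (axis within 15 mm of the ring's centre, underside within 4 mm of the ring's underside), at rest and released; both open jars stand upright (within 0.1 rad) within 30 mm of where they started (all of step 1 and all of step 2 and all of step 3 and linear speed of each of low_jar, mid_jar, tall_jar below 0.02 m/s and distance of each of open_low, open_mid from where it was at the start of the episode below 0.03 m and angle between each of open_low, open_mid's own z axis and vertical below 0.1 rad); the robot touches nothing.
It fails at once if the open low jar is shifted by more than 30 mm (distance of open_low from where it was at the start of the episode above 0.03 m).
It fails at once if the open mid jar is shifted by more than 30 mm (distance of open_mid from where it was at the start of the episode above 0.03 m).
It fails at once if the low jar is dropped (falls free by more than about 25 mm) or thrown (linear speed of low_jar above 0.7 m/s and contact force between the fingers and low_jar below 0.1 N).
It fails at once if the mid jar is dropped (falls free by more than about 25 mm) or thrown (linear speed of mid_jar above 0.7 m/s and contact force between the fingers and mid_jar below 0.1 N).
It fails at once if the tall jar is dropped (falls free by more than about 25 mm) or thrown (linear speed of tall_jar above 0.7 m/s and contact force between the fingers and tall_jar below 0.1 N).
It also fails if it takes over 88 s, if anything falls off the work surface, if the arm or the gripper's body presses on something with over 40 N, if the wrist force passes 120 N, or if a joint passes its speed limit or range.

ROBOT

A 7-joint arm with a two-finger parallel gripper is mounted at the origin on the work surface. World frame = base frame: x ahead of the robot, y to its left, z up, the work surface at z = 0. Lengths are in m, angles in rad, forces in N, time in s.
With the tool pointing down it reaches from about 0.425 to 0.95 m from the base axis. Payload 4.7 kg.
Tool frame: the origin (TCP) lies on the centre line of the jaws, within the pads' length; the fingertips stand robot.nose_length ahead of it and the grasp point (between the pads) lies 8 mm behind it (robot.nose_length is the distance from the TCP to the fingertips, in m); z points along the fingers, y is the line along which they close (so a half turn about z gives the same grasp; the last joint's range is limited). The gripper opens to 85 mm and grips with 20 to 120 N. Pads are 22 mm wide; open, the fingers measure 114 mm over their backs; the gripper's body (76 mm by 85 mm) begins 54 mm behind the grasp point. The pads swing forward as they close: fully open they stand 13 mm farther back than shut.
Start: joints at [-1.207, 0.469, -0.049, 1.532, 0.024, 1.141, -0.082], TCP at [0.258, 0.624, 0.242] pointing down, gripper open.
Joint ranges: [-2.59, 2.59], [-0.33, 1.99], [-1.39, 1.29], [0.1, 2.45], [-1.04, 4.18], [0.21, 1.99], [-2.66, 2.66]. Speed limits (rad/s): [2.57, 2.57, 3.14, 3.14, 3.14, 3.14, 3.14].

INTERFACE

Orientations are given as [roll, pitch, yaw] about the fixed x, y, z axes, in that order (R = Rz(yaw) Ry(pitch) Rx(roll)).
In Python, from plant import robot gives the robot as it stands. Calls block until the motion is done:
- robot.goto(position, orientation): joint-space move of the TCP to a pose.
- robot.move_straight(position, vel=0.15, attitude=None, contact_N=None): straight line of the TCP; attitude=None keeps the orientation; vel is the mean speed in m/s. With contact_N (N) it stops when the force on the tool has changed by that much, and returns True; else False.
- robot.move_joints(angles): joint-space move.
- robot.grip(opening, strength=None): opening from 0.0 (shut) to 1.0 (fully open); strength is the grip in N (None keeps the last); returns when the fingers have stopped.
- robot.sleep(seconds).
- robot.inverse_kinematics(position, orientation): joint angles nearest the present ones, or None.
- robot.sense(): the state.
- robot.grab_frame(name): name is "scene" or "top"; returns a dict with "image" (384x512x3 uint8, red, green, blue), "range_z" (384x512 float32, m along the optical axis (not along the pixel's ray), 0 where there is no reading), "fx", "fy", "cx", "cy" (pixels), "dist_coeffs" ([k1, k2, p1, p2, k3] as OpenCV has them; the pictures are not rectified), "R" (3x3) and "t" (3): a world point X has camera coordinates R X + t. Camera axes: x right, y down, z forward; pixel columns grow to the right and rows downward; lengths in m; the calibration is good to about 2 mm. A picture is of the moment at which its call begins.
A pose or a line that the arm cannot do raises robot.IKError and nothing moves.
- robot.close_job(): hands the job in; it is judged then, once.
The state is a dict: "t": time; "joint_pos": joint angles; "joint_velocities": joint speeds; "effort": joint torques, N m; "tcp_pos": TCP position; "tcp_rot": TCP orientation; "wrist_force": force on the tool from outside, world axes, zero at the start; "torque": the same for the moment, N m; "opening": opening from 0.0 (shut) to 1.0 (fully open); "gripper_force": force on a finger pad.
Only numpy, scipy, OpenCV 4.12 (cv2) and the standard library are available. Lean on these libraries where they do the work, as an engineer would, in place of code of your own. Each camera call takes 0.05 s, during which the arm holds its last target. There are 200 camera calls.

## Working session

There is one attempt and no reset: what is moved stays moved. The work goes in short steps, each a Python script; the robot and the scene stay as the last script left them, time stands still between calls to the robot, and variables do not carry over. Pictures are saved under pics/ and viewed, at most 14 in all, crops included, and the job is handed in when it is done.

```bash
mkdir -p pics; ls; python3 - <<'E'
from plant import robot
import cv2,pickle,numpy as np
fs={}
for n in("top","scene"):
    f=robot.grab_frame(n);fs[n]=f
    cv2.imwrite(f"pics/{n}0.png",f["image"][:,:,::-1])
    print(n,f["fx"],f["fy"],f["cx"],f["cy"],f["dist_coeffs"],f["R"],f["t"],(f["range_z"]>0).mean())
pickle.dump(fs,open("f0.pkl","wb"))
s=robot.sense();print(s,robot.nose_length)
E
```

```text
pics
top 415.4222264031449 415.4222264031449 246.96886570138864 187.733030938429 [-0.07088452  0.          0.          0.          0.        ] [[-0.02131426 -0.99977009  0.00234054]
 [-0.98390927  0.02056062 -0.17748183]
 [ 0.1773929  -0.00608578 -0.98412129]] [0.01627153 0.46983007 1.25193755] 0.9961802164713541
scene 349.2701732624427 349.2701732624427 256.57467451849243 193.300817162104 [0.00835358 0.         0.         0.         0.        ] [[-8.08714360e-01  5.88201565e-01  5.47876287e-05]
 [ 4.80993947e-01  6.61368936e-01 -5.75531019e-01]
 [-3.38564481e-01 -4.65413847e-01 -8.17779948e-01]] [ 0.38270246 -0.20552517  1.01991425] 0.9958902994791666
{'t': 0.1, 'joint_pos': array([-1.20689199,  0.46934637, -0.04863606,  1.53359999,  0.02407011,
        1.14100578, -0.08228786]), 'joint_velocities': array([-0.00058493, -0.00094898, -0.00115562, -0.00276875, -0.00030644,
       -0.00010658,  0.00098562]), 'effort': array([ 5.25364649e-04, -5.11516070e+01, -4.72149812e-02, -2.38390321e+01,
        1.07479503e-02,  4.39204960e-03, -2.07846711e-05]), 'tcp_pos': array([0.25813448, 0.62312719, 0.24136538]), 'tcp_rot': array([-3.13981710e+00,  1.74808174e-05,  2.74885425e+00]), 'wrist_force': array([-0.22738236,  0.02836043,  0.03711443]), 'torque': array([0.04105932, 0.03987574, 0.02982193]), 'gripper_force': 0.0, 'opening': 0.9997282968869249} 0.011
```

View pics/top0.png

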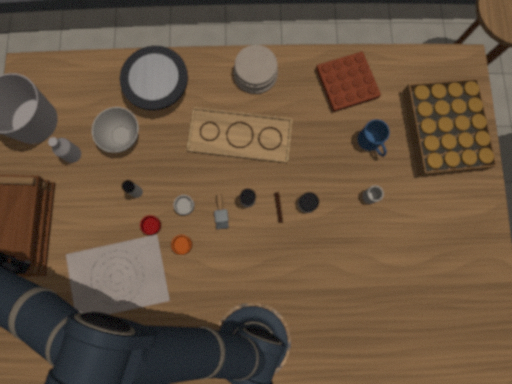

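View pics/scene0.png

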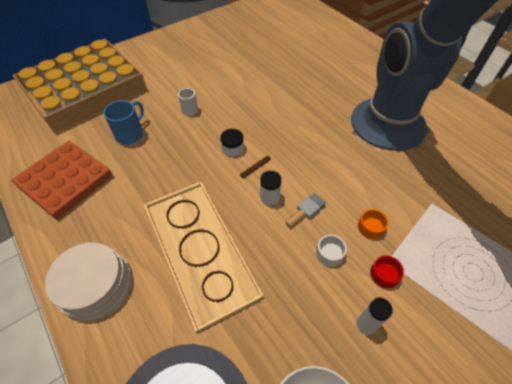

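The top view shows the lids at about tall (130,187), mid (247,198) and low (309,203). The rings are near (209,131), (240,135) and (270,138) in the tray, and the open jars at (183,205) and (372,193). The scene view agrees with this. Next I'll measure.

```bash
cat > vis.py <<'E'
import cv2,numpy as np
def rays(f,px):
    K=np.array([[f["fx"],0,f["cx"]],[0,f["fy"],f["cy"]],[0,0,1]])
    u=cv2.undistortPoints(np.asarray(px,float).reshape(-1,1,2),K,np.array(f["dist_coeffs"])).reshape(-1,2)
    return np.c_[u,np.ones(len(u))]
def on_plane(f,px,z):
    R,t=np.array(f["R"]),np.array(f["t"]); c=-R.T@t; d=rays(f,px)@R
    return c+d*((z-c[2])/d[:,2])[:,None]
def cloud(f,px):
    px=np.asarray(px); r=rays(f,px); z=f["range_z"][px[:,1],px[:,0]]
    return (r*z[:,None]-np.array(f["t"]))@np.array(f["R"])
def blob(f,mask,seed,rad):
    m=np.zeros(mask.shape,np.uint8);cv2.circle(m,seed,rad,1,-1)
    y,x=np.nonzero(mask&(m>0));return np.c_[x,y]
def circ(P):
    c,r=cv2.minEnclosingCircle(P[:,:2].astype(np.float32));return np.round([*c,r],4)
def fit(P):
    A=np.c_[2*P[:,:2],np.ones(len(P))];s=np.linalg.lstsq(A,(P[:,:2]**2).sum(1),rcond=None)[0]
    return np.round([s[0],s[1],np.sqrt(s[2]+s[0]**2+s[1]**2)],4)
E
python3 - <<'E'
import pickle;from vis import *
F=pickle.load(open("f0.pkl","rb"))
seeds={"top":dict(low=(309,203),mid=(247,198),tall=(130,187)),"scene":dict(low=(232,138),mid=(270,181),tall=(379,309))}
H=dict(low=.045,mid=.075,tall=.110)
rings={"top":[(209,131),(240,135),(270,138)],"scene":[(217,286),(199,247),(183,214)]}
op={"top":dict(olow=(183,205),omid=(373,193)),"scene":dict(olow=(332,250),omid=(188,100))}
for n,f in F.items():
    g=f["image"].max(2); print(n)
    for k,s in seeds[n].items():
        p=blob(f,g<60,s,18);C=cloud(f,p)
        q=C[abs(C[:,2]-H[k])<.008]
        cnt=cv2.convexHull(p.astype(np.int32))[:,0]
        print(k,len(p),"depth",len(q),circ(q) if len(q) else None,"zmax",np.percentile(C[:,2],[50,95]),"plane",circ(on_plane(f,p,H[k])))
    for s in rings[n]:
        p=blob(f,g<95,s,24 if n=="scene" else 16);print("ring",len(p),fit(on_plane(f,p,.014)))
    for k,s in op[n].items():
        p=blob(f,np.ones(g.shape,bool),s,16);C=cloud(f,p);h=.034 if k=="olow" else .063
        q=C[abs(C[:,2]-h)<.008];print(k,len(q),circ(q))
E
```

```text
top
low 304 depth 284 [ 0.4232 -0.1829  0.0305] zmax [0.04367686 0.04769246] plane [ 0.4201 -0.1818  0.0321]
mid 212 depth 183 [0.4379 0.0077 0.0237] zmax [0.07345224 0.07822144] plane [0.4358 0.01   0.0263]
tall 135 depth 112 [0.4721 0.3613 0.0185] zmax [0.10830915 0.11306166] plane [0.463  0.3608 0.0243]
ring 4 [0.6798 0.1207 0.0169]
ring 10 [0.6578 0.028  0.0373]
ring 3 [ 0.6366 -0.0754  0.039 ]
olow 89 [0.4249 0.2052 0.0315]
omid 77 [ 0.4427 -0.3878  0.0252]
scene
low 325 depth 311 [ 0.4225 -0.1835  0.0307] zmax [0.04319147 0.04544135] plane [ 0.4261 -0.1795  0.0331]
mid 294 depth 279 [0.4386 0.0075 0.0244] zmax [0.073223   0.07565606] plane [0.4413 0.0096 0.0262]
tall 383 depth 369 [0.4723 0.3611 0.0184] zmax [0.10854736 0.1109379 ] plane [0.4744 0.3619 0.02  ]
ring 54 [0.6664 0.1275 0.0306]
ring 84 [0.6514 0.0279 0.0432]
ring 88 [ 0.6414 -0.0604  0.0416]
olow 213 [0.423  0.2073 0.0315]
omid 109 [ 0.4397 -0.387   0.0258]
```

```bash
python3 - <<'E'
import pickle;from vis import *
F=pickle.load(open("f0.pkl","rb"))
g0={"small":(.667,.125,.031),"wide":(.654,.028,.043),"mid":(.642,-.07,.037)}
for n,f in F.items():
    g=cv2.cvtColor(f["image"],cv2.COLOR_RGB2GRAY)
    bh=cv2.morphologyEx(g,cv2.MORPH_BLACKHAT,np.ones((9,9)))
    yx=np.argwhere(bh>25);P=on_plane(f,yx[:,::-1],.014);w=bh[yx[:,0],yx[:,1]]
    for k,(a,b,r) in g0.items():
        for i in range(6):
            d=np.hypot(P[:,0]-a,P[:,1]-b);q=P[abs(d-r)<(.015 if i<3 else .008)]
            a,b,r=fit(q)
        print(n,k,len(q),a,b,r,"rms",np.std(np.hypot(q[:,0]-a,q[:,1]-b)))
E
```

```text
top small 144 0.667 0.1258 0.0308 rms 0.00248776274338703
top wide 208 0.6527 0.0273 0.0425 rms 0.0026016262860728773
top mid 170 0.6383 -0.0712 0.0367 rms 0.002435990159973449
scene small 346 0.6665 0.1273 0.0309 rms 0.0023786654817615303
scene wide 449 0.6523 0.0287 0.0428 rms 0.0027584558430093324
scene mid 346 0.6383 -0.0696 0.0368 rms 0.0030148565372723067
```

Both views agree on the rings and the jars to within 2 mm. Moving now, starting with the low jar.

```bash
cat > job.py <<'E'
from plant import robot
import numpy as np,cv2
YAW=1.427; O=[np.pi,0,YAW]
def pick(x,y,h,top):
    robot.grip(1.0); robot.goto([x,y,top],O)
    robot.move_straight([x,y,h+.03],vel=.2); robot.move_straight([x,y,h],vel=.08,contact_N=8)
    robot.grip(0.0,40); s=robot.sense(); print("grip",s["opening"],s["gripper_force"],s["tcp_pos"],s["t"])
    robot.move_straight([x,y,top],vel=.15)
    s=robot.sense(); print("lifted",s["opening"],s["gripper_force"],s["t"])
def place(x,y,h,top):
    robot.move_straight([x,y,top],vel=.2,attitude=O)
    robot.move_straight([x,y,h+.006+.015],vel=.15)
    hit=robot.move_straight([x,y,h+.006-.003],vel=.03,contact_N=4)
    print("down",hit,robot.sense()["tcp_pos"]-[0,0,h+.006])
    robot.sleep(.2); robot.grip(1.0); robot.sleep(.2)
    robot.move_straight([x,y,top+.02],vel=.2); print("t",robot.sense()["t"])
def look(n,name):
    f=robot.grab_frame(n);cv2.imwrite(f"pics/{name}.png",f["image"][:,:,::-1]);return f
E
python3 - <<'E'
from job import *
import pickle
pick(.4229,-.1832,.022,.12)
pickle.dump(look("top","low_up"),open("f1.pkl","wb"))
E
```

```text
grip 0.7104795591853529 42.22249746322632 [ 0.42310487 -0.18331537  0.02273335] 4.6083
lifted 0.7130634729102514 43.54027211666107 5.4083
```

View pics/low_up.png

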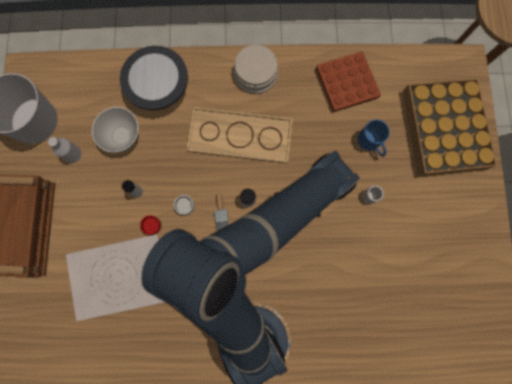

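The low jar is held: the opening matches 62 mm. In the picture the arm hides the jar, and everything else is undisturbed. Placing it now.

```bash
python3 - <<'E'
from job import *
import pickle
place(.6525,.028,.022,.12)
robot.goto([.4383,.0076,.19],O)
pickle.dump(look("scene","low_set"),open("f2.pkl","wb"))
E
python3 - <<'E'
import pickle;from vis import *
f=pickle.load(open("f2.pkl","rb"))
g=f["image"].max(2);p=np.argwhere(g<60)[:,::-1];C=cloud(f,p)
q=C[(abs(C[:,2]-.051)<.006)&(np.hypot(C[:,0]-.65,C[:,1]-.028)<.06)];print(len(q),circ(q),np.median(q[:,2]))
E
```

```text
down True [0.65260488 0.02820942 0.00081908]
t 9.8167
553 [0.6535 0.0274 0.0301] 0.049395890891382
```

View pics/low_set.png

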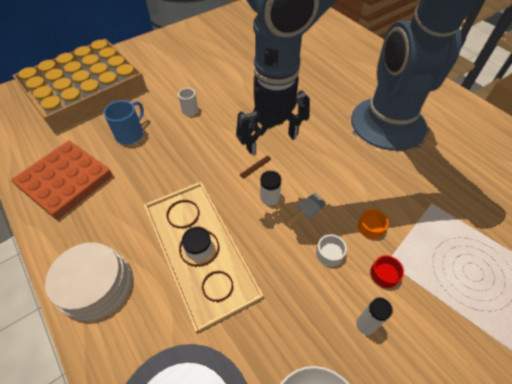

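The low jar stands centred in the wide ring at pixel (198,242), 1 mm off centre, and the other jars are untouched. Next is the mid jar.

```bash
python3 - <<'E'
from job import *
import pickle
pick(.4383,.0076,.047,.16)
place(.6383,-.0704,.047,.16)
robot.goto([.4722,.3612,.25],O)
pickle.dump(look("scene","mid_set"),open("f3.pkl","wb"))
E
python3 - <<'E'
import pickle;from vis import *
f=pickle.load(open("f3.pkl","rb"))
g=f["image"].max(2);p=np.argwhere(g<60)[:,::-1];C=cloud(f,p)
for x,y,h in((.6525,.028,.051),(.6383,-.0704,.081),(.4722,.3612,.11)):
    q=C[(abs(C[:,2]-h)<.006)&(np.hypot(C[:,0]-x,C[:,1]-y)<.05)];print(len(q),len(q) and circ(q))
E
```

```text
grip 0.5733317604138927 40.57807266712189 [0.43848647 0.00768319 0.0475164 ] 12.7333
lifted 0.5799901402823825 41.47562384605408 13.6333
down True [ 6.38055225e-01 -7.02055880e-02  4.57389574e-04]
t 17.7583
556 [0.6537 0.0271 0.0303]
312 [ 0.6392 -0.0711  0.0242]
365 [0.4723 0.3612 0.0183]
```

View pics/mid_set.png

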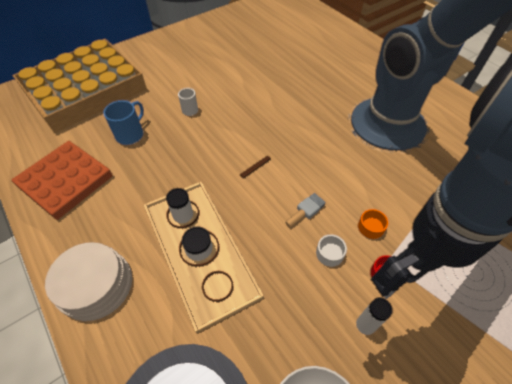

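The mid jar stands in its ring at pixel (180,205), about 1 mm off centre, and the low jar has not moved. The tall jar is next; at the end I'll also check the open jars.

```bash
python3 - <<'E'
from job import *
import pickle
pick(.4722,.3612,.080,.22)
place(.6668,.1265,.080,.22)
robot.goto([.40,.30,.30],O)
pickle.dump({n:look(n,"end_"+n) for n in("scene","top")},open("f4.pkl","wb"))
E
python3 - <<'E'
import pickle;from vis import *
f=pickle.load(open("f4.pkl","rb"))["scene"]
g=f["image"].max(2);C0=cloud(f,np.argwhere(g<300)[:,::-1]);C=cloud(f,np.argwhere(g<60)[:,::-1])
for c,x,y,h in((C,.6525,.028,.051),(C,.6383,-.0704,.081),(C,.6668,.1265,.116),(C0,.423,.2073,.034),(C0,.4397,-.387,.063)):
    q=c[(abs(c[:,2]-h)<.008)&(np.hypot(c[:,0]-x,c[:,1]-y)<.05)];print(len(q),len(q) and circ(q))
E
```

```text
grip 0.4362877758129785 39.44425821304321 [0.47219682 0.36137374 0.08033472] 21.7083
lifted 0.43909634585822566 39.662593603134155 22.7917
down True [6.66222987e-01 1.26675405e-01 7.18878926e-05]
t 27.775
565 [0.6544 0.0274 0.0301]
324 [ 0.6395 -0.0707  0.0241]
295 [0.6659 0.1279 0.0186]
219 [0.4239 0.2071 0.0311]
107 [ 0.441  -0.3881  0.0273]
```

View pics/end_scene.png

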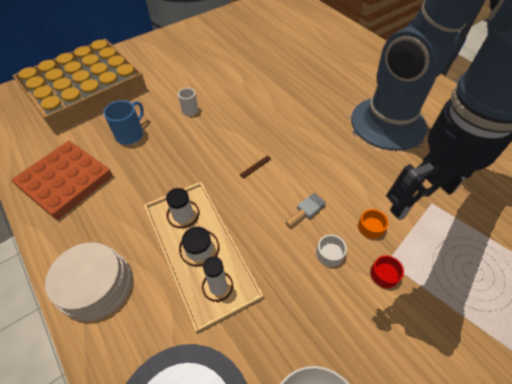

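All three jars stand upright in their rings at pixels (180,205), (198,243) and (216,277), within 2 mm of centre. The open jars have not moved and the arm is clear.

```bash
python3 -c "
from plant import robot
print(robot.close_job())"
```

```text
the job is handed in; nothing more can be done
None
```

The three closed jars are packed upright in their own rings, loaded low, mid, then tall, each measuring within about 2 mm of centre; the open jars were not moved, and I handed the job in after about 28 s of robot time (no verdict was returned).

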